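# Lay the upright biscuit carton down in its box and shut the lid

### The arm

A 6-joint arm with a two-finger parallel gripper is mounted at the origin on a cart in front of the work surface, level with it; the furniture and walls round the work are solid. World frame = base frame: x ahead of the robot, y to its left, z up, the work surface at z = 0. Lengths are in mm, angles in rad, forces in N, time in s.
With the tool pointing down it reaches from about 350 to 775 mm from the base axis. Payload 7.3 kg.
Tool frame: the origin (TCP) lies at the very end of the fingers, on their centre line; the grasp point (between the pads) lies 19 mm behind it (pinch_z is the distance from the TCP to the grasp point, in mm); z points along the fingers, y is the direction in which the jaws open and shut (so a half turn about z gives the same grasp; the last joint's range is limited). The gripper opens to 92 mm and grips with 3 to 60 N. Pads are 19 mm wide; open, the fingers measure 130 mm over their backs; the gripper's body (75 mm by 190 mm) begins 47 mm behind the grasp point.
Start: joints at [-1.38, 0.342, 1.524, -0, 1.275, -0.146], TCP at [173.519, -495.516, 226.741] pointing down, gripper open.
Joint ranges: [-2.53, 2.53], [-0.77, 2.02], [0.04, 2.7], [-1, 4.14], [0.28, 2.66], [-3.11, 3.11]. Speed limits (rad/s): [2.57, 2.57, 3.14, 3.14, 3.14, 3.14].

### API

Orientations are given as [roll, pitch, yaw] about the fixed x, y, z axes, in that order (R = Rz(yaw) Ry(pitch) Rx(roll)).
In Python, from plant import * gives the robot as it stands.
- The arm moves only by the tool step_arm, never from a script. Its argument "moves" is one flat list of numbers, 7 for each row, row after row: the shift along the tool's x, y, z scaled (see below), then the turn, a rotation vector about the tool's x, y, z scaled (see below), then the closure, from -1 (fully open) to 1 (shut). A call has 1 to 8 rows; each row shifts and turns the pose as measured when the row begins, along the tool's axes as they then stand; what a row does not reach is not made up. The controller multiplies each number of a shift by 2 cm and each number of a turn by 4 degrees. A row lasts 1/12 s, in which the tool goes at most 41.7 mm and 7.16 degrees, less where a joint would pass 70% of its speed; a pose out of reach is approached as far as the arm can. A call with a number of a shift or a turn outside -1 to 1 is refused whole. A call with a gripper value outside its range is refused whole. The fingers move at their own pace and stop on an object; the grip force is fixed at half the most. Time passes only in rows, so rows that do not move let the fingers close. It gives the time, the measured TCP pose, the force and the opening at its end, in the units of the state.
- get_obs(): the state, without advancing time (a new reading comes with each control period).
- capture(name): name is "side" or "top"; returns the picture (400x640x3 uint8, red, green, blue); there is no depth.
- get_calibration(name): a dict with "mtx" (3x3 intrinsics, pixels), "eye" and "orientation" of the camera in the world. Camera axes: x right, y down, z forward; pixel columns grow to the right and rows downward; lengths in mm; the calibration is good to about 2 mm. A picture is of the moment at which its call begins. get_calibration takes no time and is no camera call.
- close_job(): hands the job in, once; it reports no verdict.
The state is a dict: "time": time; "joint_positions": joint angles; "dq": joint speeds; "tau": joint torques, N m; "tool_pos": TCP position; "tcp_rot": TCP orientation; "contact_force": force on the tool from outside, world axes, zero at the start; "moment": the same for the moment, N m; "grip_width": finger opening in mm.
Only numpy, scipy, OpenCV 4.12 (cv2) and the standard library are available. Lean on these libraries where they do the work, as an engineer would, in place of code of your own. Each camera call takes 0.05 s, during which the arm holds its last target.

### The job

The biscuit carton was dropped into the wooden box standing on end, so the lid cannot shut. Push the carton over near its top so that it falls along the box and lies flat inside, then push the open lid over from behind so that it comes down fully shut on the box. Only push with the fingers: do not pick up or lift the carton, and leave everything else on the worktop where it stands.

Things in the scene. Friction and masses are not known exactly. Their poses are not given: they have to be found in the camera images.
- biscuit_box: Open-topped box of light wood, 114 x 276 mm outside, 74 mm high, fixed to the worktop. Origin: centre of its underside, on the worktop. x: across the box, from the near long side to the far one, where the lid is hinged; y: along the box, to its left end; z up. Its yaw varies by up to 0.35 rad. The carton stands at the left (+y) end; the rest is empty, so it must fall towards -y.
- box_inside (a point): Centre of the box's inner floor, 8 mm above the worktop; same axes as the box. The inside measures 96 mm (x) by 258 mm (y); the walls are 9 mm thick and their rim stands 66 mm above this floor.
- box_lid (a joint): Angle of the wooden lid (rad): 0 shut flat on the rim, 1.57 upright, 1.86 its stop, where it rests open, leaning away from the box. Hinge loose: pushed a little past upright, the lid falls shut by itself if nothing is in its way. A 9 mm board, 117 mm from hinge to free edge, 280 mm long. The hinge line runs along the box's y at box x = +56 mm, z = 75 mm.
- lid_edge (a point): Middle of the lid's free edge, half-way through its thickness, 117 mm from the hinge line; a lip 60 mm long juts 14 mm on from the edge here. Lid open: this is the top edge, about 185 mm above the worktop and 38 mm beyond the hinge line. Lid shut: it lies over the near wall, 80 mm above the worktop.
- carton_centre (a point): Centre of the loose brown biscuit carton, a closed box 182 mm long (its y axis, upright at the start), 72 mm wide (z, across the wooden box) and 54 mm thick (x, along the wooden box), 60 to 130 g. It stands on the box's floor: centre 99 mm, top 190 mm above the worktop. Lying flat in the box, its centre is 35 mm above the worktop.
- red_mug: Red stoneware mug with a cream band, 84 x 119 x 95 mm; not to be moved. Origin: centre of its underside.
- jar: Tall screw-top glass jar with a yellow lid, 95 mm across and 182 mm high; not to be moved. Origin: centre of its underside.
- tomato_tin: Food tin with a green label and a picture of tomatoes, 75 mm across and 58 mm high; not to be moved. Origin: centre of its underside.
- flat_tin: Flat food tin with a dark blue label, 86 mm across and 40 mm high; not to be moved. Origin: centre of its underside.
- timer: Round cream-and-grey kitchen timer, 60 mm across and 41 mm high; not to be moved. Origin: centre of its underside.
- carton: The same biscuit carton; origin: centre of one of its two 54 x 182 mm narrow sides, 36 mm from the carton's centre along -z; same axes.

How it is judged:
By the outcome, as a careful person would: the job done as asked, in the order asked, and still so for the second after the job is handed in, with the robot touching nothing.
It also fails if it takes over 38 s, if anything falls off the work surface, if the arm or the gripper's body presses on something with over 40 N, if the wrist force passes 120 N, or if a joint passes its speed limit or range.

## Working session

There is one attempt and no reset: what is moved stays moved. The work goes in short steps, Python scripts to look and compute and a tool call to move; the robot and the scene stay as the last step left them, time stands still between calls to the robot, and variables do not carry over. Pictures are saved under pics/ and viewed, and the job is handed in when it is done.

Besides the shell and the picture viewer there is one more tool, called after "Emit:" by a JSON object that holds its "api" and its "payload". step_arm: Moves the arm, as the interface text tells. Shifts and turns lie within -1 to 1; 1 stands for 2 cm of shift or 4 degrees of turn. Its arguments: {"type":"object","properties":{"moves":{"type":"array"}},"required":["moves"]}

```bash
mkdir -p pics; ls; python3 - <<'E'
from plant import *
import cv2
for n in("side","top"):
    cv2.imwrite(f"pics/{n}0.png",capture(n)[:,:,::-1]); c=get_calibration(n); print(n,c)
print(get_obs())
E
```

```text
pics
side {'mtx': array([[470.51439047,   0.        , 313.86592949],
       [  0.        , 470.51439047, 200.44003362],
       [  0.        ,   0.        ,   1.        ]]), 'eye': array([  6.3951115 , 903.10885587, 625.41001149]), 'orientation': array([-2.03085261,  0.00876527, -2.53865236])}
top {'mtx': array([[393.99408514,   0.        , 320.16344648],
       [  0.        , 393.99408514, 200.67735702],
       [  0.        ,   0.        ,   1.        ]]), 'eye': array([ 409.59432147,   21.35684809, 1291.82364151]), 'orientation': array([-2.95221145, -0.00545212, -1.5731934 ])}
{'time': 0.1, 'joint_positions': array([-1.37995258e+00,  3.42707018e-01,  1.52490873e+00,  2.62951833e-05,
        1.27542156e+00, -1.46015472e-01]), 'dq': array([ 0.00092605, -0.00061738, -0.0037236 , -0.00083606,  0.00043633,
       -0.00037915]), 'tau': array([ 1.65262820e-03, -4.32003307e+01, -2.44695371e+01,  7.18154199e-02,
        5.26594778e-02, -4.29363229e-05]), 'tool_pos': array([ 173.47673944, -495.12613489,  226.09091042]), 'tcp_rot': array([-3.14016703e+00, -2.35071145e-04,  3.36851384e-01]), 'contact_force': array([-1.03612283, -0.37202279,  0.28045288]), 'moment': array([ 0.00470623,  0.0042027 , -0.00361002]), 'grip_width': 91.77099321504625}
```

View pics/side0.png

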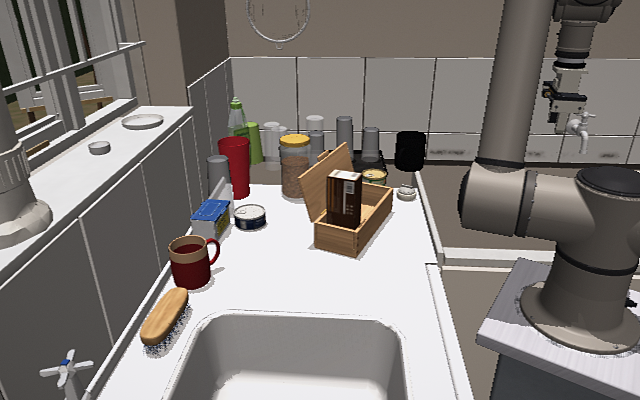

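View pics/top0.png

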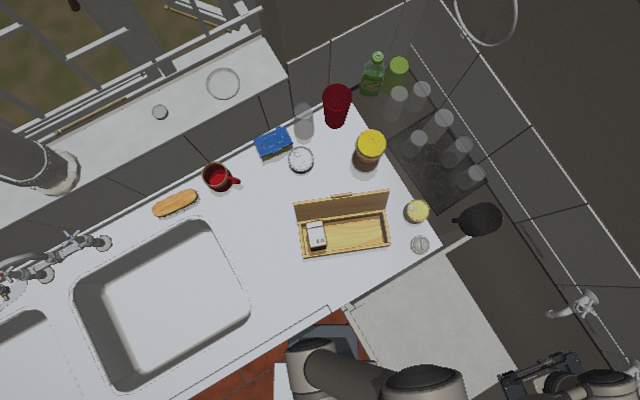

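The side view shows the carton standing in the box at about (345,200), with the lid open behind it. In the top view the box spans about (297–390, 190–258) and the carton's top is at (316,232). Next I'll zoom in for corner points.

```bash
cat > h.py <<'E'
from plant import *
import numpy as np, cv2
from scipy.spatial.transform import Rotation as R
C={n:get_calibration(n) for n in("side","top")}
def rot(n): return R.from_euler('xyz',C[n]['orientation']).as_matrix()
def ray(n,u,v):
    d=rot(n)@np.linalg.inv(C[n]['mtx'])@np.array([u,v,1.]); return C[n]['eye'],d
def onz(n,u,v,z):
    e,d=ray(n,u,v); return e+d*(z-e[2])/d[2]
def proj(n,p):
    q=C[n]['mtx']@(rot(n).T@(np.array(p,float)-C[n]['eye'])); return q[:2]/q[2]
def crop(img,x0,y0,w,h,s,name):
    cv2.imwrite(name,cv2.resize(img[y0:y0+h,x0:x0+w,::-1],None,fx=s,fy=s,interpolation=cv2.INTER_CUBIC))
E
python3 - <<'E'
from h import *
t=cv2.imread("pics/top0.png")[:,:,::-1]; s=cv2.imread("pics/side0.png")[:,:,::-1]
crop(t,285,180,120,90,6,"pics/t0c.png"); crop(s,290,130,120,130,4.6,"pics/s0c.png")
print(proj("top",[0,0,0]),proj("top",[500,0,0]),proj("side",[500,0,0]))
E
```

```text
[325.22012232 414.05955014] [324.48275896 247.97629213] [357.59842676 241.78895004]
```

View pics/t0c.png

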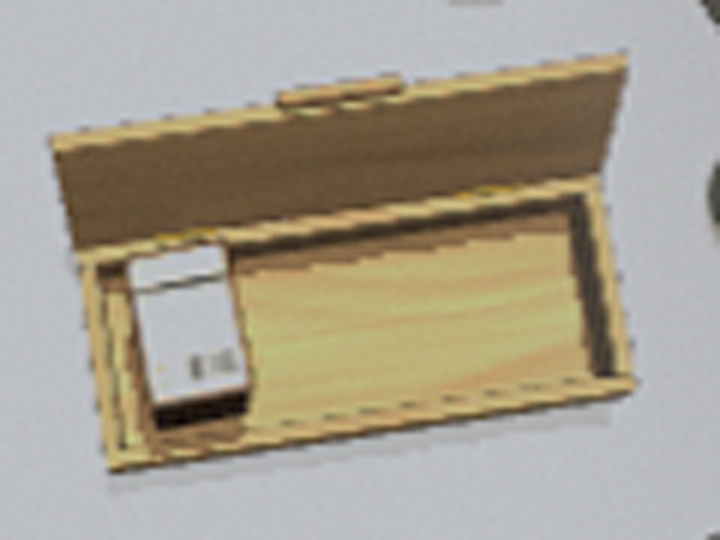

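View pics/s0c.png

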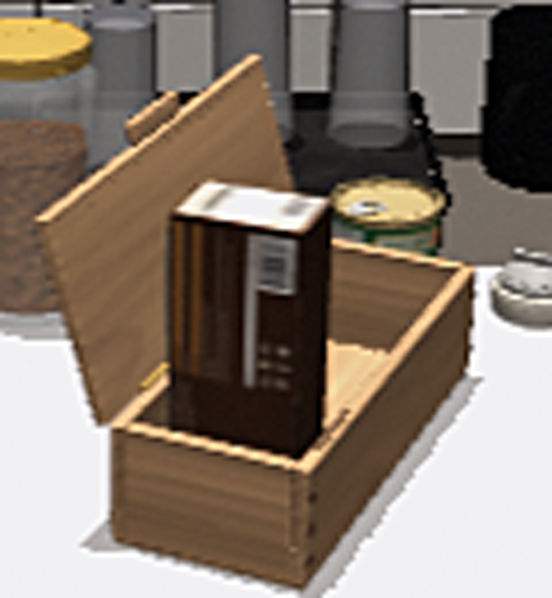

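```bash
python3 - <<'E'
from h import *
np.set_printoptions(precision=1,suppress=True)
f=lambda u,v:(285+(u+.5)/6-.5,180+(v+.5)/6-.5)
g=lambda u,v:(290+(u+.5)/4.6-.5,130+(v+.5)/4.6-.5)
P={k:onz("top",*f(*uv),z) for k,(uv,z) in dict(NL=((110,468),74),NR=((634,390),74),FR=((597,178),74),FL=((78,254),74),lidL=((52,138),185),lidR=((628,54),185),cFL=((128,252),190),cFR=((222,243),190),cNR=((248,392),190),cNL=((155,405),190)).items()}
for k in P: print(k,P[k])
for a,b in(("NL","NR"),("FL","FR"),("NL","FL"),("NR","FR"),("lidL","lidR"),("cFL","cFR"),("cFR","cNR"),("cFL","cNL")): 
  d=P[a]-P[b]; print(a,b,np.linalg.norm(d),np.degrees(np.arctan2(d[1],d[0])))
print("C",sum(P[k] for k in("NL","NR","FR","FL"))/4,"carton",sum(P[k] for k in("cFL","cFR","cNR","cNL"))/4)
# side rims
for k,uv,z in(("NL",(304,468),74),("FL",(115,425),74),("NR",(472,268),74),("NLbot",(304,588),0),("ctop",(248,206),190),("ctL",(172,212),190),("ctfar",(205,185),190),("ctR",(330,203),190),("ctN",(300,228),190)): print("side",k,onz("side",*g(*uv),z))
for k,u,v,z in(("jar",370,139,182),("tintop",418,207,58),("timer",420,241,41),("flat",301,155,40),("mug",216,174,95),("redcup",338,88,150)): print(k,onz("top",u,v,z))
E
```

```text
NL [465.7  67.4  74. ]
NR [ 504.8 -201.7   74. ]
FR [ 615.4 -186.3   74. ]
FL [575.8  84.6  74. ]
lidL [616.3  91.7 185. ]
lidR [ 656.9 -184.3  185. ]
cFL [560.8  55.1 190. ]
cFR [565.  11. 190.]
cNR [495.2  -0.9 190. ]
cNL [489.3  42.3 190. ]
NL NR 271.91589207842327 98.27821557733438
FL FR 273.8136016878915 98.31492991084191
NL FL 111.42584258414654 -171.09530652639054
NR FR 111.59670554823616 -172.07057011638403
lidL lidR 278.9429263525192 98.37694728155135
cFL cFR 44.36602530523051 95.42205610832382
cFR cNR 70.84968705776707 9.641246301994327
cFL cNL 72.72736802610483 10.170747181240392
C [540.4 -59.   74. ] carton [527.6  26.9 190. ]
side NL [468.4  68.9  74. ]
side FL [573.4  84.9  74. ]
side NR [ 504.4 -196.    74. ]
side NLbot [468.   65.1   0. ]
side ctop [527.9  29.9 190. ]
side ctL [556.   57.6 190. ]
side ctfar [561.   18.5 190. ]
side ctR [495.    3.5 190. ]
side ctN [491.8  39.4 190. ]
jar [ 807.9 -133.1  182. ]
tintop [ 625.2 -297.3   58. ]
timer [ 518.6 -302.7   41. ]
flat [803.5  77.   40. ]
mug [724.4 340.   95. ]
redcup [986.6 -42.  150. ]
```

Emit:
{"api": "step_arm", "payload": {"moves": [1,0,-0.4,0,0,-0.54,1,1,0,-0.4,0,0,-0.54,1,1,0,-0.4,0,0,-0.54,1,1,0,-0.4,0,0,-0.54,1,1,0,-0.4,0,0,-0.54,1,1,0,-0.4,0,0,-0.54,1,1,0,-0.2,0,0,-0.54,1,1,0,-0.2,0,0,-0.54,1]}}

```text
time: 0.77
tool_pos: [317.2, -420.1, 279.6]
tcp_rot: [-3.13, -0.003, 0.644]
contact_force: [-0.1, 0.6, -0.4]
grip_width: 42.9
```

Emit:
{"api": "step_arm", "payload": {"moves": [1,0,0,0,0,-0.54,1,1,0,0,0,0,-0.54,1,1,0,0,0,0,-0.54,1,1,0,0,0,0,-0.54,1,1,0,0,0,0,-0.54,1,1,0,0,0,0,-0.54,1,1,0,0,0,0,-0.54,1,1,0,0,0,0,-0.54,1]}}

```text
time: 1.43
tool_pos: [435.5, -301.4, 278.1]
tcp_rot: [-3.126, -0.008, 0.961]
contact_force: [-0.1, -0.1, 0.6]
grip_width: 0.1
```

Emit:
{"api": "step_arm", "payload": {"moves": [1,0,0,0,0,-0.54,1,1,0,0,0,0,-0.54,1,1,0,0,0,0,-0.54,1,1,0,0,0,0,-0.54,1,1,0,0,0,0,-0.54,1,1,0,0,0,0,-0.54,1,1,0,0,0,0,-0.54,1,1,0,0,0,0,-0.54,1]}}

```text
time: 2.1
tool_pos: [510.4, -151.3, 275.7]
tcp_rot: [-3.122, -0.014, 1.278]
contact_force: [-0.9, -0.1, 0.4]
grip_width: 0.3
```

Emit:
{"api": "step_arm", "payload": {"moves": [1,0,0,0,0,-0.54,1,1,0,0,0,0,-0.54,1,1,0,0,0,0,-0.54,1,1,0,0,0,0,-0.54,1,1,0,0,0,0,-0.54,1,1,0,0,0,0,-0.54,1,1,0,0,0,0,-0.54,1,1,0,0,0,0,-0.54,1]}}

```text
time: 2.77
tool_pos: [534.7, 14.7, 274.5]
tcp_rot: [-3.119, -0.022, 1.596]
contact_force: [1.2, -0.3, -0.2]
grip_width: 0.7
```

```bash
cat >> h.py <<'E'
BY=0.145; BC=np.array([540.5,-59,0]); BR=R.from_euler('z',BY).as_matrix()
def b2w(p): return BC+BR@np.array(p,float)
def w2b(p): return BR.T@(np.array(p,float)-BC)
def delta(target,rpy=(np.pi,0,BY+np.pi/2)):
    o=get_obs(); T=R.from_euler('xyz',o['tcp_rot'])
    sh=T.inv().apply(np.array(target)-o['tool_pos']); rv=(T.inv()*R.from_euler('xyz',rpy)).as_rotvec()
    print("box pos",w2b(o['tool_pos']).round(1),"shift units",(sh/20).round(2),"turn units",(np.degrees(rv)/4).round(2),"F",o['contact_force'].round(1),"t",o['time'])
E
python3 -c "
from h import *
delta(b2w([0,150,275]))"
```

```text
box pos [  4.9  73.8 274.5] shift units [ 3.75 -0.7   0.08] turn units [-0.3  -0.33 -1.72] F [ 1.2 -0.3 -0.2] t 2.7667
```

Emit:
{"api": "step_arm", "payload": {"moves": [0.9,-0.1,0,-0.1,-0.1,-0.4,1,0.9,-0.1,0,-0.1,-0.1,-0.4,1,0.9,-0.2,0,-0.1,-0.1,-0.4,1,0.9,-0.2,0,0,0,-0.4,1,0.2,-0.1,0,0,0,-0.1,1,0,0,0,0,0,0,1]}}

```text
time: 3.27
tool_pos: [512.7, 96.5, 272.7]
tcp_rot: [-3.136, -0.003, 1.727]
contact_force: [0.5, -0.2, -0.3]
grip_width: 0.6
```

```bash
python3 -c "
from h import *
delta(b2w([0,150,172]))"
```

```text
box pos [ -5.  157.9 272.7] shift units [-0.41  0.27  5.03] turn units [-0.07 -0.05  0.16] F [ 0.5 -0.2 -0.3] t 3.2667
```

Emit:
{"api": "step_arm", "payload": {"moves": [0,0.2,0.8,0,0,0.1,1,0,0,0.8,0,0,0,1,0,0,0.8,0,0,0,1,0,0,0.8,0,0,0,1,0,0,0.8,0,0,0,1,0,0,0.8,0,0,0,1,0,0,0.2,0,0,0,1,0,0,0,0,0,0,1]}}

```text
time: 3.93
tool_pos: [518.8, 91.0, 168.5]
tcp_rot: [-3.138, -0.0, 1.711]
contact_force: [0.9, 1.0, -0.2]
grip_width: 0.4
```

```bash
python3 -c "
from h import *
delta(b2w([0,125,172]))
crop(capture('side'),240,60,260,190,3,'pics/s1.png')"
```

```text
box pos [  0.2 151.5 168.5] shift units [-1.33 -0.   -0.17] turn units [-0.06 -0.01 -0.07] F [ 0.9  1.  -0.2] t 3.9333
```

View pics/s1.png

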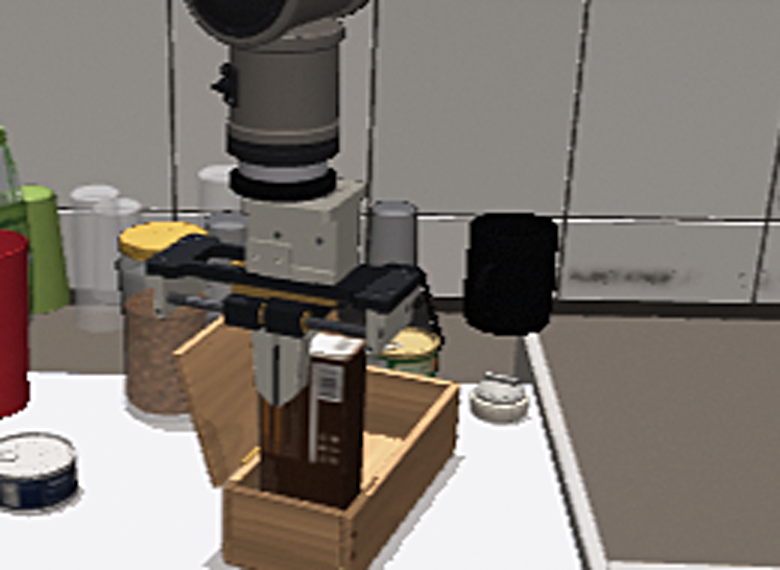

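Emit:
{"api": "step_arm", "payload": {"moves": [-0.5,0,0,0,0,0,1,-0.5,0,0,0,0,0,1,-0.4,0,0,0,0,0,1,-0.4,0,0,0,0,0,1,-0.4,0,0,0,0,0,1]}}

```text
time: 4.4
tool_pos: [527.7, 43.1, 172.7]
tcp_rot: [3.139, 0.001, 1.711]
contact_force: [-0.3, -0.3, 0.7]
grip_width: 0.9
```

Emit:
{"api": "step_arm", "payload": {"moves": [-0.4,0,0,0,0,0,1,-0.4,0,0,0,0,0,1]}}

```text
time: 4.57
tool_pos: [530.5, 24.9, 173.5]
tcp_rot: [3.137, 0.001, 1.71]
contact_force: [-0.0, -0.4, -0.5]
grip_width: 0.4
```

```bash
python3 -c "
from h import *
delta(b2w([0,70,170]))
crop(capture('side'),240,60,260,190,3,'pics/s2.png')"
```

```text
box pos [  2.3  84.4 173.5] shift units [-0.72 -0.11  0.17] turn units [ 0.06  0.02 -0.08] F [-0.  -0.4 -0.5] t 4.5667
```

View pics/s2.png

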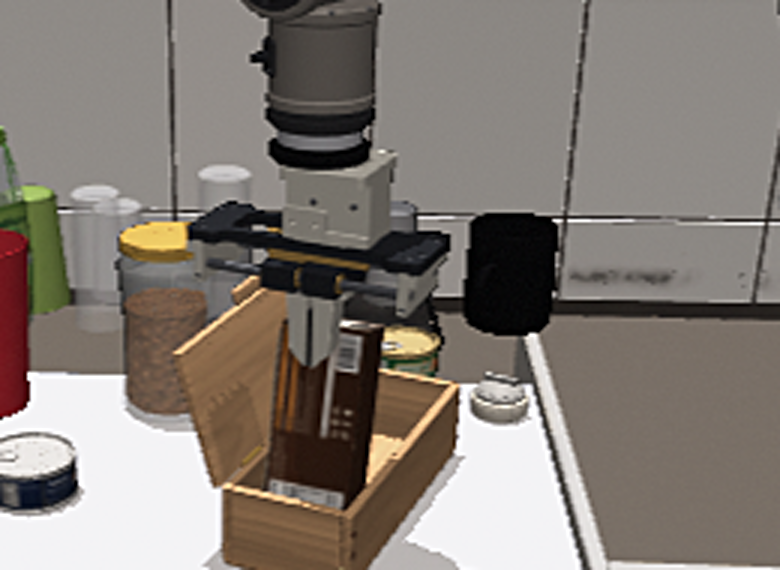

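The carton is tilting away as intended and its lower end at (305,490) hasn't slid forward. I'll keep pushing.

Emit:
{"api": "step_arm", "payload": {"moves": [-0.5,0,0,0,0,0,1,-0.5,0,0,0,0,0,1,-0.5,0,0,0,0,0,1,-0.2,0,0,0,0,0,1,0,0,0,0,0,0,1,0,0,0,0,0,0,1]}}

```text
time: 5.12
tool_pos: [536.0, -15.1, 173.3]
tcp_rot: [3.138, 0.002, 1.708]
contact_force: [0.8, 0.3, -0.1]
grip_width: 0.2
```

```bash
python3 -c "
from h import *
delta(b2w([0,70,170]))
crop(capture('side'),240,60,260,190,3,'pics/s3.png')"
```

```text
box pos [  1.9  44.  173.3] shift units [ 1.3  -0.11  0.16] turn units [ 0.06  0.03 -0.12] F [ 0.8  0.3 -0.1] t 5.1167
```

View pics/s3.png

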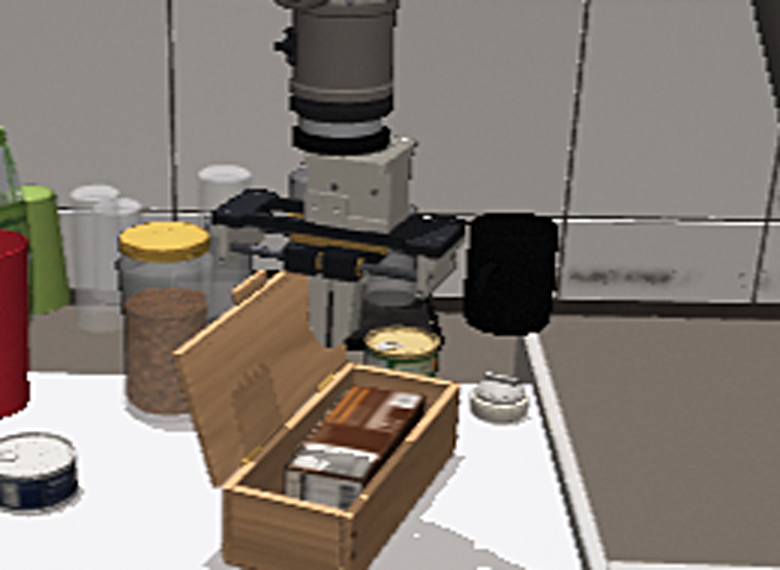

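The carton has dropped flat into the box, lying from about (325,470) to (395,400) in the crop. Next I'll raise the tool over the lid and come down behind it.

Emit:
{"api": "step_arm", "payload": {"moves": [0,0,-1,0,0,0,1,0,0,-1,0,0,0,1,0,0,-1,0,0,0,1,-0.2,0,-1,0,0,0,1,-0.5,0.5,-0.5,0,0,0,1,-0.5,0.8,0,0,0,0,1,-0.5,0.8,0,0,0,0,1,-0.3,0.8,0,0,0,0,1]}}

```text
time: 5.83
tool_pos: [597.1, -42.0, 268.6]
tcp_rot: [3.14, 0.0, 1.715]
contact_force: [0.6, 0.3, -0.2]
grip_width: 0.4
```

```bash
python3 -c "
from h import *
delta(b2w([155,0,265]))
crop(capture('top'),240,130,200,150,4,'pics/t4.png')"
```

```text
box pos [ 58.5   8.6 268.6] shift units [-0.42  4.83  0.19] turn units [ 0.02  0.   -0.02] F [ 0.6  0.3 -0.2] t 5.8333
```

View pics/t4.png

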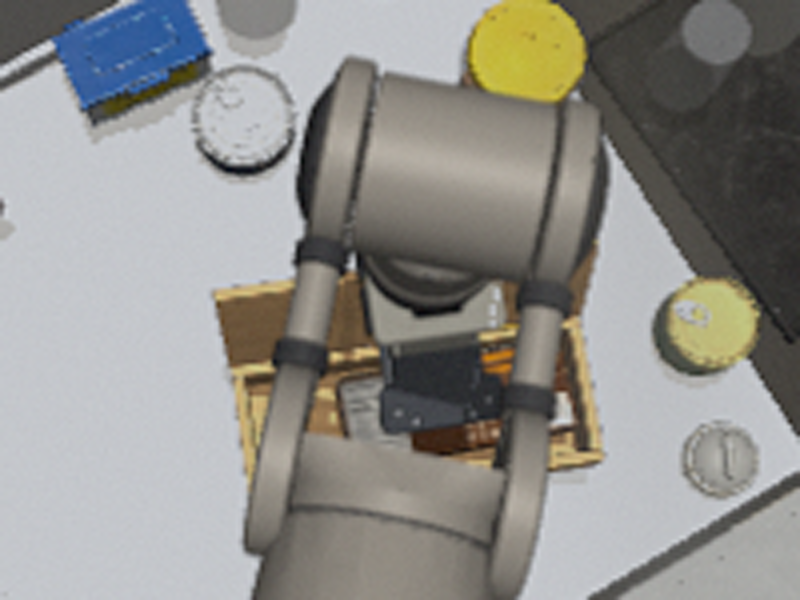

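Emit:
{"api": "step_arm", "payload": {"moves": [-0.1,0.8,0,0,0,0,1,-0.1,0.8,0,0,0,0,1,-0.1,0.8,0,0,0,0,1,0,0.8,0,0,0,0,1,0,0.7,0,0,0,0,1,0,0.4,0,0,0,0,1,0,0,0,0,0,0,1]}}

```text
time: 6.47
tool_pos: [688.2, -31.6, 265.6]
tcp_rot: [-3.14, -0.002, 1.718]
contact_force: [0.3, 0.5, -0.6]
grip_width: 0.4
```

```bash
python3 -c "
from h import *
delta(b2w([155,0,165]))
crop(capture('side'),240,60,260,190,3,'pics/s5.png')"
```

```text
box pos [150.1   5.7 265.6] shift units [-0.3   0.25  5.03] turn units [-0.02 -0.03  0.03] F [ 0.3  0.5 -0.6] t 6.4667
```

View pics/s5.png

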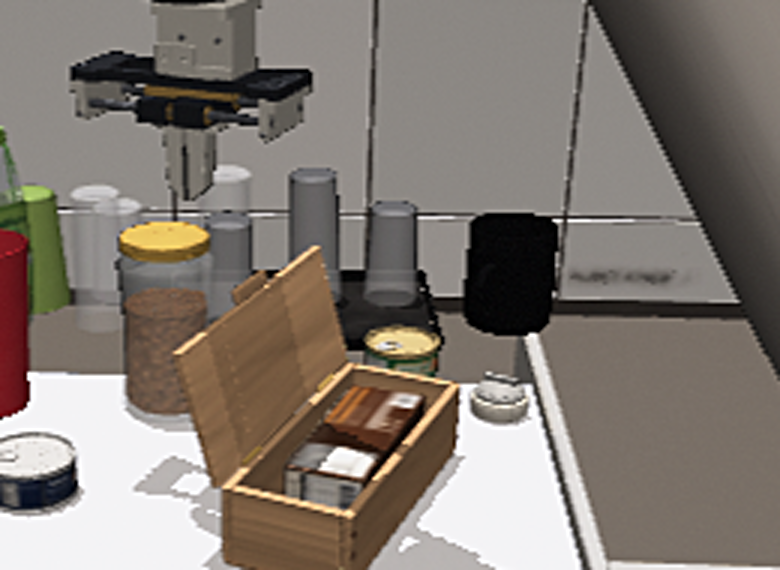

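Emit:
{"api": "step_arm", "payload": {"moves": [-0.1,0.1,0.8,0,0,0,1,0,0,0.8,0,0,0,1,0,0,0.8,0,0,0,1,0,0,0.8,0,0,0,1,0,0,0.8,0,0,0,1,0,0,0.7,0,0,0,1,0,0,0,0,0,0,1]}}

```text
time: 7.1
tool_pos: [685.0, -31.0, 170.1]
tcp_rot: [-3.14, -0.002, 1.721]
contact_force: [0.5, -0.1, 0.2]
grip_width: 0.1
```

```bash
python3 -c "
from h import *
delta(b2w([90,0,165]))
crop(capture('side'),240,60,260,190,3,'pics/s6.png')"
```

```text
box pos [147.1   6.8 170.1] shift units [-0.32 -2.85  0.26] turn units [-0.02 -0.03  0.07] F [ 0.5 -0.1  0.2] t 7.1
```

View pics/s6.png

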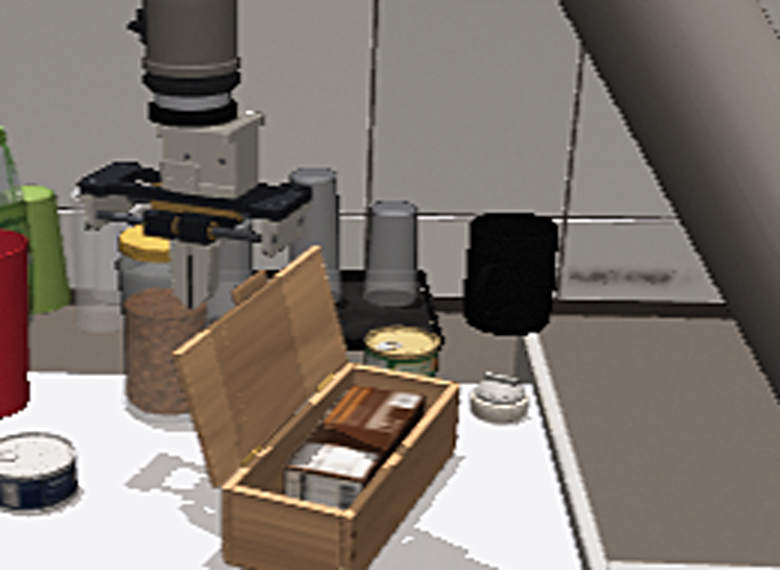

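Emit:
{"api": "step_arm", "payload": {"moves": [0,-0.5,0.1,0,0,0,1,0,-0.5,0.1,0,0,0,1,0,-0.5,0,0,0,0,1,0,-0.5,0,0,0,0,1,0,-0.4,0,0,0,0,1,0,-0.4,0,0,0,0,1]}}

```text
time: 7.65
tool_pos: [629.8, -39.2, 175.6]
tcp_rot: [3.131, 0.002, 1.722]
contact_force: [-0.5, 0.8, 0.5]
grip_width: 0.7
```

```bash
python3 -c "
from h import *
delta(b2w([60,0,165]))
crop(capture('side'),240,60,260,190,3,'pics/s7.png')"
```

```text
box pos [ 91.3   6.7 175.6] shift units [-0.32 -1.57  0.51] turn units [0.15 0.03 0.1 ] F [-0.5  0.8  0.5] t 7.65
```

View pics/s7.png

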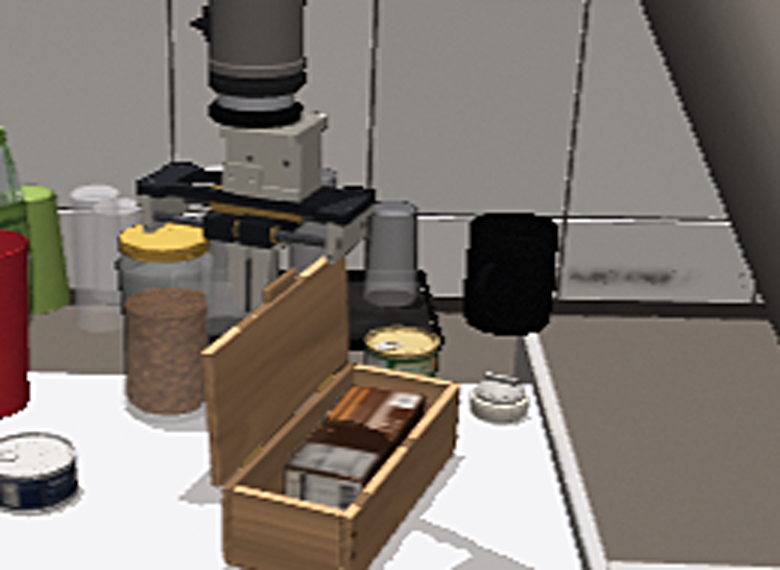

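The lid is moving and nearly upright, with its edge running from (208,350) to (330,262). I'll keep pushing.

Emit:
{"api": "step_arm", "payload": {"moves": [0,-0.4,0.2,0,0,0,1,0,-0.4,0.2,0,0,0,1,0,-0.4,0.2,0,0,0,1,0,-0.3,0.1,0,0,0,1,0,-0.3,0,0,0,0,1,0,0,0,0,0,0,1]}}

```text
time: 8.2
tool_pos: [594.1, -45.0, 169.3]
tcp_rot: [3.12, 0.006, 1.723]
contact_force: [0.4, -0.1, -0.1]
grip_width: 0.3
```

```bash
python3 -c "
from h import *
delta(b2w([60,0,165]))
crop(capture('side'),240,60,260,190,3,'pics/s8.png')"
```

```text
box pos [ 55.    6.1 169.3] shift units [-0.3   0.24  0.22] turn units [0.31 0.08 0.1 ] F [ 0.4 -0.1 -0.1] t 8.2
```

View pics/s8.png

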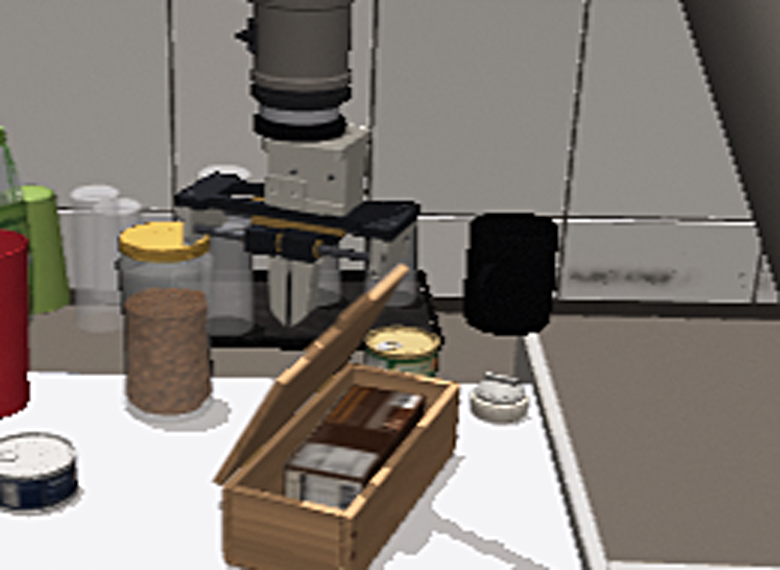

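The lid has passed upright and is falling clear of the fingers, so I'll raise the tool and let it come down.

Emit:
{"api": "step_arm", "payload": {"moves": [0,0,-0.3,0,0,0,1,0,0,-0.5,0,0,0,1,0,0,-0.8,0,0,0,1,0,0,-0.8,0,0,0,1,0,0,-0.8,0,0,0,1,0,0,-0.8,0,0,0,1,0,0,-0.4,0,0,0,1,0,0,0,0,0,0,1]}}

```text
time: 8.92
tool_pos: [595.3, -44.5, 267.8]
tcp_rot: [3.113, 0.008, 1.723]
contact_force: [-0.6, 0.1, -0.2]
grip_width: 0.6
```

Emit:
{"api": "step_arm", "payload": {"moves": [-1,0,0,0,0,0.5,1,-1,0,0,0,0,0.5,1,-1,0,0,0,0,0.5,1,-1,0,0,0,0,0.5,1,-1,0,0,0,0,0.5,1,-1,0,0,0,0,0.5,1,-1,0,0,0,0,0.5,1,-1,0,0,0,0,0.5,1]}}

```text
time: 9.58
tool_pos: [601.0, -204.9, 266.3]
tcp_rot: [3.114, -0.003, 1.44]
contact_force: [0.0, 0.4, -0.6]
grip_width: 0.5
```

Emit:
{"api": "step_arm", "payload": {"moves": [-1,0,0,0,0,0.5,1,-1,0,0,0,0,0.5,1,-1,0,0,0,0,0.5,1,-1,0,0,0,0,0.5,1,-1,0,0,0,0,0.5,1,-1,0,0,0,0,0.5,1,-1,0,0,0,0,0.5,1,-1,0,0,0,0,0.5,1]}}

```text
time: 10.25
tool_pos: [558.0, -366.2, 257.8]
tcp_rot: [3.126, -0.013, 1.147]
contact_force: [-0.1, 0.3, -0.6]
grip_width: 0.4
```

Emit:
{"api": "step_arm", "payload": {"moves": [-1,0,0,0,0,0.5,1,-1,0,0,0,0,0.5,1,-1,0,0,0,0,0.5,1,-1,0,0,0,0,0.5,1,-1,0,0,0,0,0.5,1,-1,0,0,0,0,0.5,1,0,0,0,0,0,0,1,0,0,0,0,0,0,1]}}

```text
time: 10.92
tool_pos: [493.0, -478.7, 247.7]
tcp_rot: [3.139, -0.017, 0.921]
contact_force: [0.7, -0.1, 0.0]
grip_width: 0.6
```

```bash
python3 -c "
from h import *
s=capture('side');t=capture('top')
crop(s,240,60,260,190,3,'pics/s9.png');crop(t,180,70,280,210,2.8,'pics/t9.png')
print(get_obs()['time'],get_obs()['tool_pos'])
for y in(-138,138):
  for z in (69.,79.5): print(y,z,[(proj('side',b2w([x,y,z]))).round(1) for x in(-61,57)])
"
```

```text
11.0167 [ 493.44539493 -478.02574679  247.87830226]
-138 69.0 [array([394.9, 188.8]), array([355.5, 181.5])]
-138 79.5 [array([395.1, 185.4]), array([355.6, 178.2])]
138 69.0 [array([358.7, 234.2]), array([313.2, 223.6])]
138 79.5 [array([358.9, 230.3]), array([313.2, 219.8])]
```

View pics/s9.png

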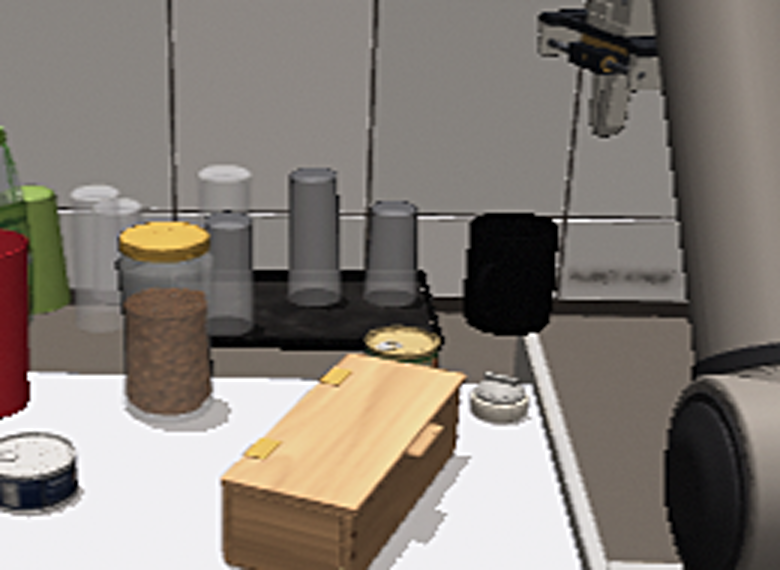

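View pics/t9.png

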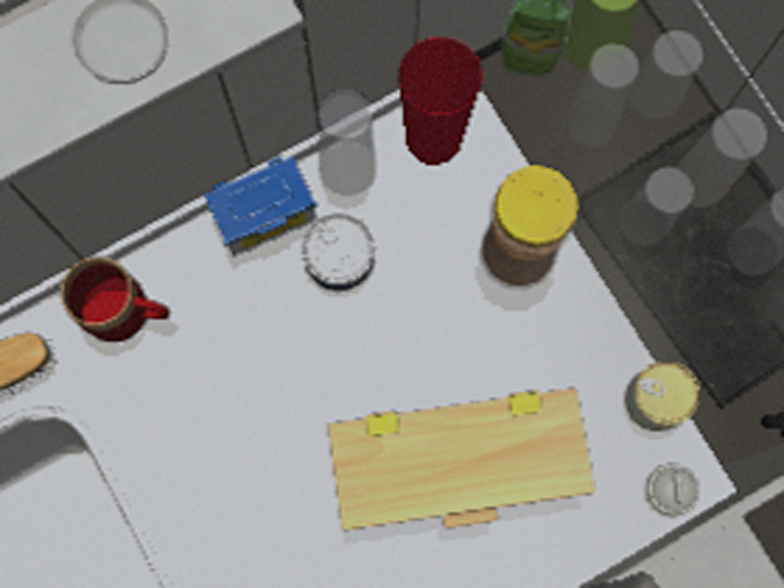

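The lid is shut. Its near corners appear at side pixels (357.7,229.3) and (394.3,184.3), against a predicted (358.9,230.3) and (395.1,185.4) for a shut lid. One quick check that the other objects haven't moved, then I'll hand in.

```bash
python3 - <<'E'
from h import *
a=cv2.imread("pics/top0.png"); b=capture("top")[:,:,::-1]
d=np.abs(a.astype(int)-b).max(2)
for k,(u,v,r) in dict(jar=(370,148,20),tin=(418,210,13),timer=(420,243,11),flat=(301,158,14),mug=(220,177,20)).items(): print(k,(d[v-r:v+r,u-r:u+r]>50).mean().round(3))
print(close_job())
E
```

```text
jar 0.0
tin 0.0
timer 0.0
flat 0.0
mug 0.0
the job is handed in; nothing more can be done
None
```

The carton is lying flat in the wooden box, the lid is shut on it, and the job is handed in at about 11 s on the robot's clock. With the fingers closed, I pushed the carton near its top so it fell along the box. I then pushed the lid from behind until it passed upright and fell shut by itself, and moved the arm clear.

- **Carton:** the side and top pictures taken before shutting the lid show it lying flat inside the box.
- **Lid:** its near corners are within about 1.5 px of where a fully shut lid should appear in the side view.
- **Other objects:** the top picture shows no change at the mug, jar, both tins or the timer.
- **Forces:** the readings at the end of each move stayed around 1 N.

No check failed or disagreed.

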